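# Lay the wing pattern on the decoy blank

## Robot

A 7-joint arm with a two-finger parallel gripper is mounted at the origin on the work surface. World frame = base frame: x ahead of the robot, y to its left, z up, the work surface at z = 0. Lengths are in m, angles in rad, forces in N, time in s.
With the tool pointing down it reaches from about 0.35 to 0.9 m from the base axis. Payload 8.1 kg.
Tool frame: the origin (TCP) lies at the centre of the arm's flange, where the gripper is bolted on; the fingertips stand 178 mm ahead of it and the grasp point (between the pads) lies 159 mm ahead of it; z points along the fingers, y is the line along which they close (so a half turn about z gives the same grasp; the last joint's range is limited). The gripper opens to 92 mm and grips with 3 to 60 N. Pads are 19 mm wide; open, the fingers measure 130 mm over their backs; the gripper's body (75 mm by 190 mm) begins 47 mm behind the grasp point.
Start: joints at [1.093, 0.434, 0.025, 1.573, -0.012, 1.134, -0.075], TCP at [0.229, -0.582, 0.405] pointing down, gripper open.
Joint ranges: [-2.62, 2.62], [-0.44, 2.09], [-1.27, 1.32], [0.08, 2.57], [-1.32, 4.46], [0.12, 2], [-2.74, 2.74]. Speed limits (rad/s): [2.22, 2.22, 3.01, 3.01, 3.14, 3.14, 3.14].

## Interface

Orientations are given as a rotation vector (axis times angle).
In Python, from cell import arm gives the robot as it stands. The module is installed in compiled form; this text tells all that it offers.
- The arm moves only by the shell command python3 -m inch 'ROWS' [FORCE]. ROWS is text: rows parted by semicolons, each of 5 numbers parted by spaces: the shift along the tool's x, y, z in m, then the turn about the tool's z in rad, then the finger opening in m, from 0 to 0.0918. In form: x y z roll fingers; .... A call has 1 to 5 rows; each row is the pose to reach, as a shift and turn from the pose commanded when the call began, along the tool's axes at that moment; what a row does not reach only later rows make up. A row lasts 1/10 s, in which the tool goes at most 50 mm and 8.59 degrees, less where a joint would pass 70% of its speed; a pose out of reach is approached as far as the arm can. A call with a gripper value outside its range is refused whole. The fingers move at their own pace and stop on an object; FORCE is the grip in N (left out, the last holds). Time passes only in rows, so rows that repeat a pose let the fingers close. It gives the time, the measured TCP pose, the force, the opening and the grip force at its end, in the units of the state.
- arm.observe(): the state, without advancing time (a new reading comes with each control period).
- arm.get_image(name): name is "scene" or "top" or "wrist"; returns the picture (480x640x3 uint8, red, green, blue); there is no depth.
- arm.get_calibration(name): a dict with "intrinsics" (3x3 intrinsics, pixels), "pose" (4x4, takes a point from camera to world coordinates). Camera axes: x right, y up, looking along -z (the intrinsics and any distortion apply to the point x, -y, -z); pixel columns grow to the right and rows downward; lengths in m; the calibration is good to about 2 mm. A picture is of the moment at which its call begins: read the wrist's pose just before it. get_calibration takes no time and is no camera call; for the wrist camera it gives the pose at the moment of the call.
- arm.sign_off(): hands the job in; it is judged then, once.
Trained networks look in the newest picture that a camera, given by its name, has taken for a name from the list of things; names that differ only in an ending like _2 or _b are one class to them, and where a whole thing is asked for, a point or a joint stands for the part that bears it (a point fixed in the world has none). Each returns a list of dicts, best first, with "conf" (0 to 1); they miss things now and then, are a little off and sometimes report something else, mostly with a low value. They report only what shows in the picture. A call takes as long as a camera call. They do not tell look-alikes from the thing itself.
- arm.look_for(camera, query): "point" ([row, column] in pixels, amid what is visible of it).
- arm.silhouettes(camera, query): "region" (480x640 bool, what is visible of it) and "point" ([row, column] in pixels, amid what is visible of it).
- arm.place_of(camera, query): "point" ([row, column] in pixels: a listed point, or the origin of a listed thing).
The state is a dict: "clock": time; "joints": joint angles; "dq": joint speeds; "joint_efforts": joint torques, N m; "position": TCP position; "ee_rot": TCP orientation; "force": force on the tool from outside, world axes, zero at the start; "ft_torque": the same for the moment, N m; "width": opening from 0.0 (shut) to 1.0 (fully open); "gripper_force": force on a finger pad.
Only numpy, scipy, OpenCV 4.12 (cv2) and the standard library are available. Lean on these libraries where they do the work, as an engineer would, in place of code of your own. Each camera call takes 0.05 s, during which the arm holds its last target. There are 200 camera calls.

## Task

Slide the long sheet-metal wing pattern (straight at one end, rounded at the other) out over the robot-side edge of the carving bench, far enough that its straight end sticks out and can be gripped by its two long sides, and pick it up there. Lay it flat on top of the oval-ended wooden decoy blank, centred and lined up along its length ready for tracing (either way round), and let go of it; do not let it fall on the table.

Things in the scene. Friction and masses are not known exactly. Their poses are not given: they have to be found in the camera images.
- wing_pattern: loose flat aluminium plate 160 x 45 x 3 mm, 55 g, the longest of three on the bench (the others: 85 mm with both ends round, and a 90 x 65 mm rectangle). Origin: centre of underside. x along its length: straight end at x = -80 mm, starting on the robot side, 10-45 mm inside the bench edge; round end at +80 mm; z up. Closed fingertips pressing on it (5 to 20 N) drag it along
- bench: the carving bench: a fixed low plank bench of rough wood, 180 mm deep (x), 380 mm wide (y), flat top 60 mm above the table. Origin: centre of its footprint at table height, z up. Its robot-side edge is the long edge at x = -90 mm of its own frame; in front of it is open table, 60 mm lower, with at most a low tool lying there
- blank: the decoy blank: a fixed block of pale wood with a flat top and half-round ends, 210 mm long (x), 90 mm wide (y), 55 mm high. Origin: centre of its underside at table height, z up
Things that resemble listed ones, but are neither listed nor needed, are in the scene too. Leave any blue or red look-alike of the wing_pattern alone.

How it is judged:
On the way, in this order (a step that is already met when the one before it is completed fails the run):
1. the wing pattern, still lying flat on the bench, sticks out at least about 25 mm past the bench's robot-side edge (x of wing_pattern in the frame of bench between -0.105 and -0.035 m and z of wing_pattern in the frame of bench between 0.054 and 0.066 m and angle between wing_pattern's own z axis and vertical below 0.1 rad), for 0.1 s.
2. the wing pattern is lifted clear of the bench (height (world z) of wing_pattern above 0.075 m), for 0.1 s.
At the end, for the whole second after the job is handed in: the wing pattern lies flat and at rest on top of the blank, its centre within 20 mm of the blank's centre and its length along the blank's within 0.2 rad (11 degrees), either way round, and the gripper has let go of it (horizontal distance between wing_pattern and blank below 0.02 m and angle between the x axis of wing_pattern and the x axis of blank, either way round below 0.2 rad and angle between wing_pattern's own z axis and vertical below 0.07 rad and height (world z) of wing_pattern between 0.05 and 0.06 m and linear speed of wing_pattern below 0.02 m/s and contact force between wing_pattern and the fingers below 0.05 N); the robot touches nothing.
It fails at once if the wing pattern falls to the table (height (world z) of wing_pattern below 0.03 m).
It also fails if it takes over 48 s, if anything falls off the work surface, if the arm or the gripper's body presses on something with over 40 N, if the wrist force passes 120 N, or if a joint passes its speed limit or range.

## Working session

There is one attempt and no reset: what is moved stays moved. The work goes in short steps, Python scripts to look and compute and a shell command to move; the robot and the scene stay as the last step left them, time stands still between calls to the robot, and variables do not carry over. Pictures are saved under pics/ and viewed, at most 10 in all, crops included, and the job is handed in when it is done.

```bash
mkdir -p pics
cat > h.py <<'E'
import numpy as np, cv2
from cell import arm
def proj(cam,pts):
    c=arm.get_calibration(cam);K=np.array(c['intrinsics']);T=np.linalg.inv(np.array(c['pose']))
    p=(T[:3,:3]@np.atleast_2d(pts).T).T+T[:3,3]
    u=(K@np.c_[p[:,0],-p[:,1],-p[:,2]].T).T
    return u[:,:2]/u[:,2:]
def world(cam,uv,z,c=None):
    c=c or arm.get_calibration(cam);K=np.array(c['intrinsics']);P=np.array(c['pose'])
    uv=np.atleast_2d(uv).astype(float)
    d=(np.linalg.inv(K)@np.c_[uv,np.ones(len(uv))].T).T
    d=(P[:3,:3]@(d*[1,-1,-1]).T).T
    return P[:3,3]+d*((z-P[2,3])/d[:,2])[:,None]
def save(cam,n):
    im=arm.get_image(cam);cv2.imwrite('pics/'+n,im[:,:,::-1]);return im
def rect(cam,reg,z):
    cs=max(cv2.findContours(reg.astype(np.uint8),cv2.RETR_EXTERNAL,cv2.CHAIN_APPROX_NONE)[0],key=cv2.contourArea)[:,0]
    w=world(cam,cs,z)[:,:2]
    (c,s,a)=cv2.minAreaRect((w*1000).astype(np.float32))
    b=cv2.boxPoints((c,s,a))
    return np.round(c,1),np.round(s,1),round(a,1),b.round(0).tolist()
E
python3 - <<'E'
from h import *
np.set_printoptions(precision=3,suppress=True)
save('top','top1.png');save('scene','sc1.png')
c=arm.get_calibration('top');print(c)
for q,z in (('wing_pattern',.063),('bench',.06),('blank',.055)):
    for r in arm.silhouettes('top',q)[:4]:
        print(q,r['conf'],r['point'],r['region'].sum(),rect('top',r['region'],z))
print(arm.observe())
E
```

```text
{'intrinsics': array([[503.487,   0.   , 314.189],
       [  0.   , 503.487, 243.657],
       [  0.   ,   0.   ,   1.   ]]), 'pose': array([[-0.024,  0.983, -0.18 ,  0.247],
       [-1.   , -0.026, -0.007,  0.104],
       [-0.011,  0.18 ,  0.984,  1.279],
       [ 0.   ,  0.   ,  0.   ,  1.   ]])}
wing_pattern 0.85 [196.2, 250.2] 1090 (array([594.7, 266.6]), array([ 47.4, 158.1]), 88.0, [[515.0, 246.0], [673.0, 240.0], [675.0, 288.0], [517.0, 293.0]])
wing_pattern 0.78 [337.6, 202.8] 1139 (array([253.3, 389.3]), array([153.3,  44.6]), 60.9, [[197.0, 333.0], [235.0, 312.0], [310.0, 445.0], [271.0, 467.0]])
wing_pattern 0.6 [290.9, 266.8] 1059 (array([353.3, 218.5]), array([151.5,  44.7]), 39.9, [[281.0, 187.0], [309.0, 153.0], [426.0, 250.0], [397.0, 284.0]])
wing_pattern 0.6 [168.9, 175.3] 984 (array([666.1, 458.9]), array([153.8,  45.2]), 32.1, [[589.0, 437.0], [613.0, 399.0], [743.0, 481.0], [719.0, 519.0]])
bench 0.8 [209.2, 303.6] 8280 (array([581.4, 154.8]), array([186.4, 379.8]), 3.4, [[477.0, 339.0], [500.0, -40.0], [686.0, -29.0], [663.0, 350.0]])
blank 0.82 [208.0, 471.4] 3290 (array([ 554.6, -281.9]), array([218.3, 108.7]), 2.1, [[443.0, -232.0], [447.0, -340.0], [666.0, -332.0], [662.0, -224.0]])
{'clock': 0.25, 'joints': array([ 1.093,  0.435,  0.025,  1.574, -0.012,  1.134, -0.075]), 'dq': array([-0.   , -0.001,  0.   , -0.002, -0.002,  0.001,  0.001]), 'joint_efforts': array([ -0.   , -66.722,   0.983, -31.429,  -0.061,   0.039,   0.   ]), 'position': array([ 0.229, -0.582,  0.404]), 'ee_rot': array([-3.086, -0.585,  0.   ]), 'force': array([-0.575, -0.357,  0.084]), 'ft_torque': array([0.034, 0.014, 0.009]), 'gripper_force': 0.0, 'width': 0.9978319109113959}
```

View pics/top1.png

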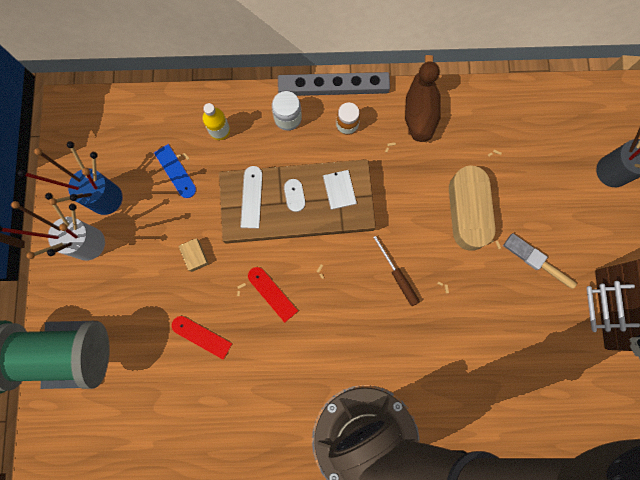

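View pics/sc1.png

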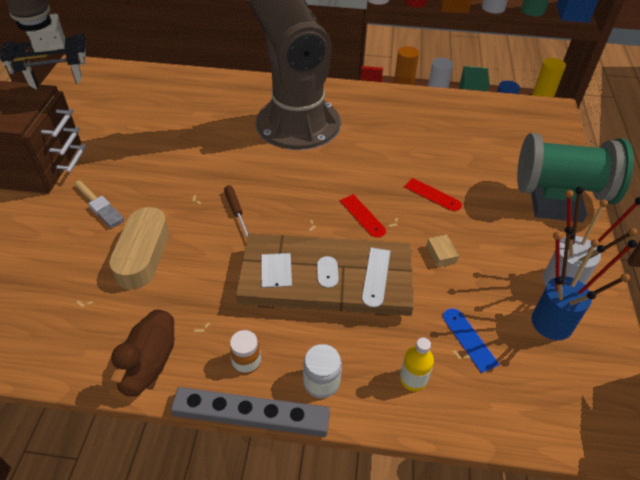

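Bench with three white plates: the wing pattern is at top-view pixel (250,196), straight end toward the robot. The blank is at (471,208); the red and blue look-alikes lie off the bench. First I'll go look at the blank from above.

```bash
cat >> h.py <<'E'
from scipy.spatial.transform import Rotation as R
def go(x,y,z,yaw):
    s=arm.observe();M=R.from_rotvec(s['ee_rot']).as_matrix()
    d=M.T@(np.array([x,y,z])-s['position'])
    yaw0=np.degrees(np.arctan2(M[1,0],M[0,0]))
    print('shift',d.round(4),'roll',round(np.radians((yaw0-yaw+180)%360-180),3),'yaw now',yaw0.round(2),'pos',s['position'].round(4),'tilt',M[:,2].round(3),'j',s['joints'].round(2))
E
python3 -c "
from h import *
go(.48,-.28,.404,-2)"
```

```text
shift [ 0.3442 -0.1887  0.0005] roll 0.41 yaw now 21.47 pos [ 0.2287 -0.5816  0.4044] tilt [-0.     0.001 -1.   ] j [ 1.09  0.43  0.02  1.57 -0.01  1.13 -0.08]
```

```bash
python3 -m inch '0.345 -0.19 0 0.41 0.0918; 0.345 -0.19 0 0.41 0.0918; 0.345 -0.19 0 0.41 0.0918; 0.345 -0.19 0 0.41 0.0918; 0.345 -0.19 0 0.41 0.0918' && python3 -m inch '0.172 0 0 0 0; 0.172 0 0 0 0; 0.172 0 0 0 0; 0.172 0 0 0 0; 0.172 0 0 0 0'; python3 -c "
from h import *
go(.48,-.28,.404,-2)
save('wrist','w1.png')
for q in ('blank',):
    for r in arm.silhouettes('wrist',q)[:2]: print(r['conf'],r['point'],rect('wrist',r['region'],.055))
    for r in arm.place_of('wrist',q)[:2]: print(r, world('wrist',r['point'][::-1],0))
"
```

```text
clock: 0.75
position: [0.3887, -0.3884, 0.4049]
ee_rot: [3.141, -0.056, 0.0]
force: [1.1, -0.3, 0.2]
width: 0.999
gripper_force: 0.0
clock: 1.25
position: [0.5632, -0.3944, 0.4034]
ee_rot: [-3.14, 0.049, -0.001]
force: [-0.3, 0.3, -0.5]
width: 0.612
gripper_force: 0.0
shift [-0.0867 -0.1118 -0.0005] roll 0.004 yaw now -1.78 pos [ 0.5632 -0.3944  0.4034] tilt [ 0.001  0.002 -1.   ] j [ 0.52  0.54  0.02  1.4  -0.01  1.2  -1.06]
0.91 [198.0, 203.9] (array([ 570.7, -297.1]), array([185.3, 100.9]), 2.0, [[476.0, -250.0], [480.0, -351.0], [665.0, -344.0], [662.0, -243.0]])
{'point': [207.0, 217.3], 'conf': 0.87} [[ 0.55822745 -0.29253551  0.        ]]
```

View pics/w1.png

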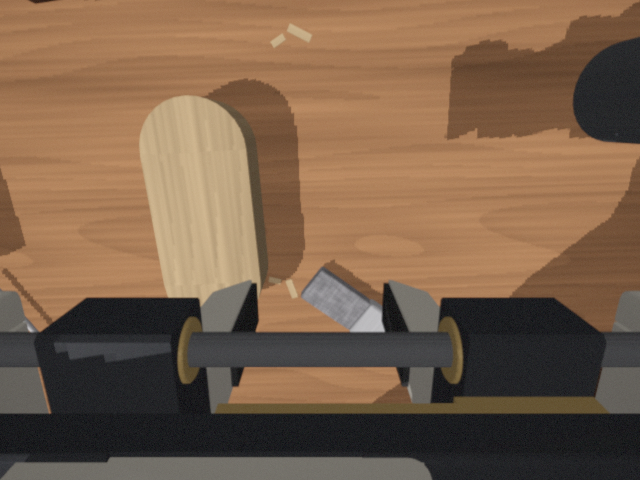

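The blank shows at about (200,200). Its top's far tip is at (190,96), with the left edge running (141,150)→(165,297) and the right edge (244,140)→(257,280). I'll convert these to world coordinates.

```bash
python3 -c "
from h import *
print(world('wrist',[[190,96],[141,150],[165,297],[244,140],[257,280]],.055).round(4))
go(.50,.05,.404,-2)
"
```

```text
[[ 0.6614 -0.2963  0.055 ]
 [ 0.6205 -0.2495  0.055 ]
 [ 0.4852 -0.249   0.055 ]
 [ 0.6255 -0.3366  0.055 ]
 [ 0.4993 -0.337   0.055 ]]
shift [-0.0748 -0.4442  0.0005] roll -0.001 yaw now -2.07 pos [ 0.5587 -0.3966  0.4044] tilt [-0.001 -0.    -1.   ] j [ 0.53  0.54  0.02  1.41 -0.01  1.2  -1.06]
```

```bash
python3 -m inch '0 -0.25 0 0 0; 0 -0.25 0 0 0; 0 -0.25 0 0 0; 0 -0.25 0 0 0; 0 -0.25 0 0 0' && python3 -m inch '-0.08 -0.24 0 0 0; -0.08 -0.24 0 0 0; -0.08 -0.24 0 0 0; -0.08 -0.24 0 0 0; -0.08 -0.24 0 0 0' >/dev/null && python3 -m inch '0 -0.17 0 0 0; 0 -0.17 0 0 0; 0 -0.17 0 0 0; 0 -0.17 0 0 0; 0 -0.17 0 0 0' && python3 -m inch '0 0 0 0 0;0 0 0 0 0'; python3 -c "
from h import *
c=arm.get_calibration('wrist')
save('wrist','w2.png')
for q,z in (('wing_pattern',.063),('bench',.06)):
    for r in arm.silhouettes('wrist',q)[:3]: print(q,r['conf'],r['point'],rect('wrist',r['region'],z))
    for r in arm.place_of('wrist',q)[:3]: print(r, world('wrist',r['point'][::-1],z if q[0]=='w' else 0))
go(.61,.265,.28,-2)
"
```

```text
clock: 1.9
position: [0.5668, -0.1456, 0.4054]
ee_rot: [3.14, -0.059, 0.001]
force: [0.7, 0.5, -0.5]
width: 0.046
gripper_force: 0.0
clock: 2.9
position: [0.5026, 0.2658, 0.405]
ee_rot: [-3.14, 0.049, -0.0]
force: [-0.2, -0.6, 0.8]
width: 0.006
gripper_force: 0.0
clock: 3.1
position: [0.504, 0.2611, 0.4049]
ee_rot: [3.14, -0.06, 0.001]
force: [0.3, 0.1, -0.1]
width: 0.002
gripper_force: 0.0
wing_pattern 0.76 [98.4, 309.8] (array([594.4, 266.2]), array([ 44.8, 152.2]), 86.5, [[517.0, 248.0], [669.0, 239.0], [672.0, 284.0], [520.0, 293.0]])
wing_pattern 0.76 [280.3, 323.5] (array([448.5, 258.3]), array([32.9, 10. ]), 82.9, [[441.0, 243.0], [451.0, 241.0], [456.0, 274.0], [446.0, 275.0]])
wing_pattern 0.67 [387.5, 166.8] (array([337. , 424.8]), array([30.8, 34.1]), 87.8, [[319.0, 410.0], [353.0, 409.0], [355.0, 440.0], [321.0, 441.0]])
{'point': [13.9, 72.4], 'conf': 0.92} [[0.66742013 0.43930927 0.063     ]]
{'point': [103.7, 309.9], 'conf': 0.6} [[0.59761315 0.26519464 0.063     ]]
bench 0.72 [128.1, 405.1] (array([587.1, 168.7]), array([179.7, 354.1]), 3.6, [[486.0, 340.0], [509.0, -14.0], [688.0, -2.0], [666.0, 351.0]])
{'point': [113.4, 426.2], 'conf': 0.55} [[0.58763312 0.1566833  0.        ]]
shift [ 0.1058 -0.0065  0.1249] roll -0.002 yaw now -2.1 pos [0.504  0.2624 0.4049] tilt [ 0. -0. -1.] j [-0.41  0.36 -0.22  1.7   0.09  1.09 -2.26]
```

View pics/w2.png

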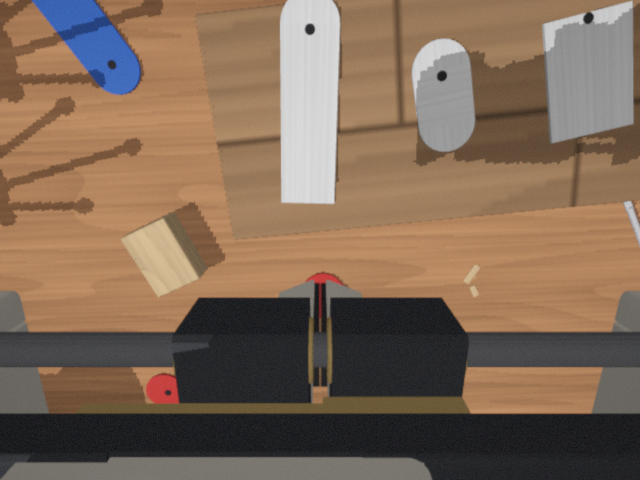

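The pattern's straight end is at (281–336,203), the bench edge at about row 231 there, and the low wood block at (160,255). The straight end is about 26 mm inside the edge, so the slide is about 77 mm. Next I'll press near the plate's centre.

```bash
python3 -m inch '0.05 -0.004 0 0 0; 0.108 -0.0065 0.04 0 0; 0.108 -0.0065 0.09 0 0; 0.108 -0.0065 0.135 0 0; 0.108 -0.0065 0.15 0 0' && python3 -m inch '0 0 0.004 0 0; 0 0 0.008 0 0; 0 0 0.01 0 0; 0 0 0.01 0 0'; python3 -c "
from h import *
go(.612,.265,.241,-2)"
```

```text
clock: 3.85
position: [0.6114, 0.2644, 0.2497]
ee_rot: [3.138, -0.057, -0.008]
force: [0.7, -1.1, -0.6]
width: 0.004
gripper_force: 0.0
clock: 4.25
position: [0.6124, 0.2663, 0.2464]
ee_rot: [-3.14, 0.055, -0.004]
force: [-0.8, 0.2, -0.1]
width: 0.002
gripper_force: 0.0
shift [-0.0004  0.0013  0.0054] roll -0.0 yaw now -2.02 pos [0.6124 0.2663 0.2464] tilt [ 0.002  0.001 -1.   ] j [-0.38  0.66 -0.18  1.61  0.14  0.88 -2.21]
```

```bash
python3 -m inch '0 0 0.003 0 0; 0 0 0.004 0 0; 0 0 0.005 0 0; 0 0 0.005 0 0';python3 -m inch '0 0 0.001 0 0; 0 0 0.001 0 0'
```

```text
clock: 4.65
position: [0.6121, 0.2661, 0.2414]
ee_rot: [-3.141, 0.056, -0.002]
force: [-3.3, -2.4, 11.0]
width: 0.004
gripper_force: 5.7
clock: 4.85
position: [0.6121, 0.2661, 0.2413]
ee_rot: [-3.141, 0.056, -0.003]
force: [-6.6, -3.7, 18.9]
width: 0.007
gripper_force: 9.6
```

```bash
python3 -m inch '-0.004 0 -0.0005 0 0; -0.010 0 -0.0005 0 0; -0.017 0 -0.0005 0 0; -0.024 0 -0.0005 0 0; -0.03 0 -0.0005 0 0'; python3 -c "
from h import *
go(.612,.265,.241,-2)
save('wrist','w3.png')
for r in arm.silhouettes('top','wing_pattern')[:1]: print(r['conf'],r['point'])
print(arm.observe()['force'])"
```

```text
clock: 5.35
position: [0.5836, 0.2674, 0.2414]
ee_rot: [-3.139, 0.056, -0.009]
force: [4.7, -0.5, 7.2]
width: 0.002
gripper_force: 3.6
shift [0.0284 0.0014 0.0006] roll -0.001 yaw now -2.06 pos [0.5836 0.2674 0.2414] tilt [ 0.006  0.002 -1.   ] j [-0.4   0.63 -0.18  1.69  0.14  0.83 -2.24]
0.85 [196.2, 250.2]
[ 0.90363138  0.26385133 10.10403043]
```

View pics/w3.png

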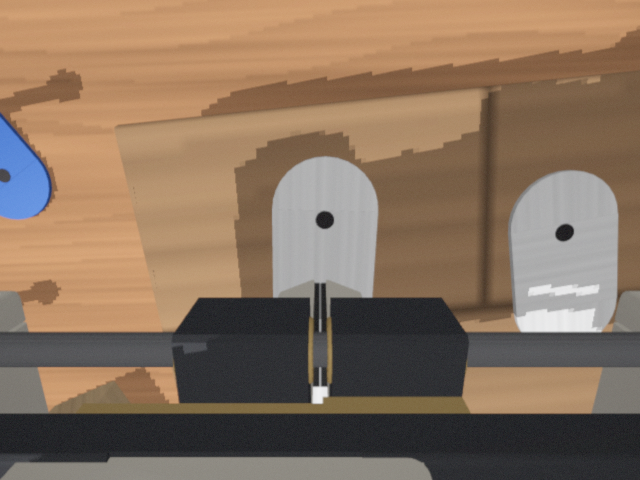

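The wrist picture shows the round end's tip at (325,156) and the hole at (325,219). I'll work out how far the plate has moved.

```bash
python3 -c "
from h import *
print(world('wrist',[[325,156],[273,210],[378,210],[325,219]],.063).round(4))"
```

```text
[[0.6493 0.2628 0.063 ]
 [0.6277 0.2854 0.063 ]
 [0.6262 0.2412 0.063 ]
 [0.6231 0.2636 0.063 ]]
```

```bash
python3 -m inch '-0.006 0 0.0004 0 0; -0.012 0 0.0004 0 0; -0.018 0 0.0004 0 0; -0.024 0 0.0004 0 0; -0.030 0 0.0004 0 0'; python3 -m inch '-0.006 0 0 0 0; -0.012 0 0 0 0; -0.018 0 0 0 0; -0.022 0 0 0 0; -0.022 0 0 0 0'; python3 -c "
from h import *
save('wrist','w4.png');save('top','top2.png')
for r in arm.silhouettes('top','wing_pattern')[:2]: print(r['conf'],r['point'],rect('top',r['region'],.063))
for r in arm.silhouettes('wrist','wing_pattern')[:2]: print(r['conf'],r['point'],rect('wrist',r['region'],.063))
"
```

```text
clock: 5.95
position: [0.5542, 0.2686, 0.2414]
ee_rot: [-3.138, 0.057, -0.011]
force: [5.5, -1.5, 9.6]
width: 0.004
gripper_force: 4.6
clock: 6.45
position: [0.5318, 0.2695, 0.2413]
ee_rot: [-3.138, 0.056, -0.01]
force: [1.8, 0.0, 12.0]
width: 0.004
gripper_force: 5.9
0.76 [336.1, 199.3] (array([254.1, 389.3]), array([156.2,  45.4]), 60.9, [[196.0, 332.0], [236.0, 310.0], [312.0, 446.0], [272.0, 469.0]])
0.73 [168.7, 174.9] (array([663.4, 457.7]), array([150.6,  44.2]), 29.9, [[587.0, 439.0], [609.0, 401.0], [740.0, 476.0], [718.0, 514.0]])
0.86 [226.3, 321.8] (array([567.5, 266.6]), array([45.4, 61.9]), 88.0, [[536.0, 245.0], [598.0, 243.0], [599.0, 288.0], [537.0, 290.0]])
0.86 [87.6, 10.1] (array([629.3, 383. ]), array([12.5, 33.8]), 74.6, [[611.0, 381.0], [644.0, 372.0], [647.0, 385.0], [615.0, 394.0]])
```

The round tip is at x≈0.5985, so the straight end sticks out about 52 mm. Now I'll lift off and move back over the protruding end with the fingers open.

```bash
python3 -m inch '0 0 -0.03 0 0; 0 0 -0.065 0 0.02; -0.036 0 -0.065 0 0.08; -0.072 0 -0.065 0 0.08; -0.072 0 -0.065 0 0.08' 40; python3 -m inch '0 0 0 0 0.08; 0 0 0 0 0.08'; python3 -c "
from h import *
c=arm.get_calibration('wrist')
save('wrist','w5.png')
for r in arm.silhouettes('wrist','wing_pattern')[:2]: print(r['conf'],r['point'],rect('wrist',r['region'],.063))
go(.46,.27,.236,-2)
"
```

```text
clock: 7.15
position: [0.4538, 0.2722, 0.3042]
ee_rot: [3.141, -0.049, -0.004]
force: [0.6, 0.3, 0.0]
width: 0.302
gripper_force: 0.0
clock: 7.35
position: [0.4589, 0.2714, 0.3041]
ee_rot: [-3.141, 0.056, -0.002]
force: [0.2, -1.4, 0.5]
width: 0.478
gripper_force: 0.0
0.8 [141.4, 318.9] (array([518.2, 269.1]), array([ 45.8, 158.3]), 86.5, [[438.0, 251.0], [596.0, 241.0], [599.0, 287.0], [441.0, 297.0]])
0.76 [308.6, 345.4] (array([426.8, 260.3]), array([39.6, 38.5]), 1.4, [[407.0, 279.0], [407.0, 241.0], [447.0, 241.0], [446.0, 280.0]])
shift [0.001  0.0012 0.0678] roll -0.002 yaw now -2.09 pos [0.4591 0.2713 0.3038] tilt [ 0.001  0.    -1.   ] j [-0.47  0.41 -0.22  1.9   0.12  0.84 -2.35]
```

View pics/w5.png

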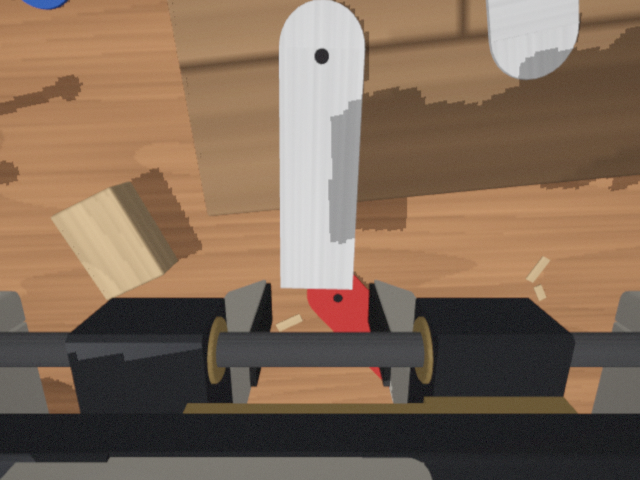

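The straight end is at (281–353,289), centred between the fingers, and the plate lies flat across the bench edge. I'll descend so the tips end just below the underside, then grip.

```bash
python3 -m inch '0.001 0 0 0.015 0.062; 0.001 0 0 0.015 0.062; 0.001 0 0.03 0.015 0.062; 0.001 0 0.055 0.015 0.062; 0.001 0 0.0672 0.015 0.062' 40; python3 -m inch '0 0 0 0 0.062; 0 0 0 0 0.035; 0 0 0 0 0.035; 0 0 0 0 0.035; 0 0 0 0 0.035'; python3 -m inch '0 0 0 0 0.035; 0 0 0 0 0.035; 0 0 0 0 0.035'; python3 -c "
from h import *
go(.46,.27,.236,-2)"
```

```text
clock: 7.95
position: [0.4587, 0.2709, 0.2347]
ee_rot: [3.139, -0.079, -0.003]
force: [-0.5, 0.7, -0.5]
width: 0.675
gripper_force: 0.0
clock: 8.45
position: [0.4594, 0.2717, 0.2375]
ee_rot: [-3.139, 0.079, -0.002]
force: [0.3, 0.3, 1.3]
width: 0.473
gripper_force: 40.0
clock: 8.75
position: [0.4594, 0.2716, 0.237]
ee_rot: [-3.14, 0.079, -0.001]
force: [1.4, 0.1, 2.9]
width: 0.472
gripper_force: 40.0
shift [0.0007 0.0016 0.001 ] roll -0.015 yaw now -2.88 pos [0.4594 0.2716 0.237 ] tilt [ 0.001  0.001 -1.   ] j [-0.49  0.5  -0.2   1.96  0.15  0.69 -2.4 ]
```

```bash
python3 -m inch '0 0 -0.01 0 0.035; 0 0 -0.025 0 0.035; 0 0 -0.045 0 0.035; 0 0 -0.07 0 0.035; 0 0 -0.09 0 0.035' 50; python3 -m inch '0 0 0 0 0.035; 0 0 0 0 0.035'; python3 -c "
from h import *
save('wrist','w6.png')
go(.497,-.293,.33,0)"
```

```text
clock: 9.25
position: [0.4587, 0.2712, 0.3281]
ee_rot: [3.14, -0.079, -0.001]
force: [0.4, 0.4, 0.0]
width: 0.467
gripper_force: 50.0
clock: 9.45
position: [0.4588, 0.2712, 0.3268]
ee_rot: [3.14, -0.079, 0.0]
force: [-0.5, 0.2, -1.0]
width: 0.471
gripper_force: 50.0
shift [ 0.0667  0.5614 -0.0035] roll -0.05 yaw now -2.88 pos [0.4586 0.2711 0.3261] tilt [-0.001 -0.001 -1.   ] j [-0.47  0.38 -0.22  1.88  0.1   0.89 -2.36]
```

View pics/w6.png

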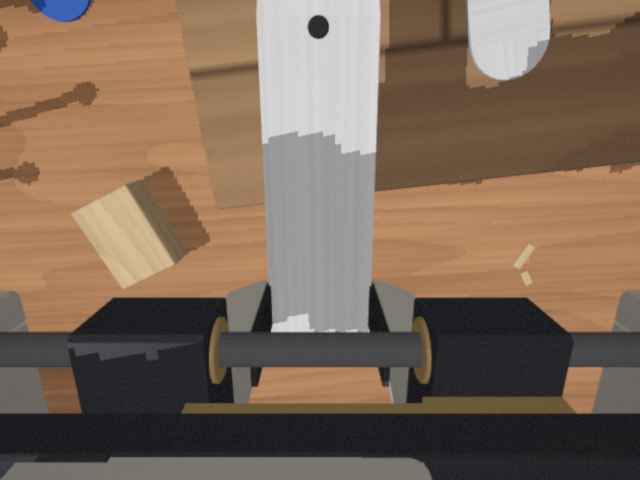

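The plate is held by its sides, in line with the tool, with the hole at (318,27). I'll check whether it is level from where the hole's ray meets its known distance.

```bash
python3 -c "
from h import *
s=arm.observe();M=R.from_rotvec(s['ee_rot']).as_matrix()
for z in (.13,.14,.15,.16): 
    print(z,'hole',(M.T@(world('wrist',[318,27],z)[0]-s['position'])).round(4),'width',[np.linalg.norm(np.diff(world('wrist',p,z),axis=0)).round(4) for p in ([[258,50],[381,50]],[[269,250],[372,250]])])
"
```

```text
0.13 hole [ 1.162e-01 -1.000e-04  1.960e-01] width [np.float64(0.0512), np.float64(0.0497)]
0.14 hole [ 0.114 -0.     0.186] width [np.float64(0.0483), np.float64(0.0469)]
0.15 hole [0.1118 0.     0.176 ] width [np.float64(0.0454), np.float64(0.044)]
0.16 hole [1.097e-01 1.000e-04 1.660e-01] width [np.float64(0.0424), np.float64(0.0412)]
```

```bash
python3 -m inch '0.005 0.02 0 0 0.035; 0.01 0.06 0 -0.01 0.035; 0.02 0.1 0 -0.02 0.035; 0.025 0.14 0 -0.03 0.035; 0.03 0.18 0 -0.04 0.035'; python3 -m inch '0 0.04 0 0 0.035; 0 0.08 0 0 0.035; 0 0.12 0 0 0.035; 0 0.16 0 0 0.035; 0 0.2 0 0 0.035'>/dev/null; python3 -m inch '0 0.04 0 0 0.035; 0 0.08 0 0 0.035; 0 0.12 0 0 0.035; 0 0.145 0 0 0.035; 0 0.155 0 0 0.035';python3 -m inch '0 0 0 0 0.035; 0 0 0 0 0.035; 0 0 0 0 0.035'; python3 -c "
from h import *
go(.498,-.2925,.25,0.5)"
```

```text
clock: 10.0
position: [0.4794, 0.0884, 0.3255]
ee_rot: [3.141, -0.015, -0.004]
force: [1.0, -0.5, -0.6]
width: 0.47
gripper_force: 50.0
clock: 11.0
position: [0.4752, -0.2677, 0.3253]
ee_rot: [3.141, -0.023, -0.004]
force: [0.8, 0.7, -0.4]
width: 0.471
gripper_force: 50.0
clock: 11.3
position: [0.4766, -0.2629, 0.3264]
ee_rot: [-3.141, 0.012, 0.001]
force: [0.1, -0.2, 0.0]
width: 0.47
gripper_force: 50.0
shift [0.0216 0.0295 0.0764] roll -0.016 yaw now -0.44 pos [ 0.4766 -0.2629  0.3264] tilt [-0.     0.001 -1.   ] j [ 0.44  0.39 -0.05  1.86  0.02  0.89 -1.19]
```

```bash
python3 -m inch '0.01 0.015 0 -0.016 0.035; 0.0215 0.0295 0.01 -0.016 0.035; 0.0215 0.0295 0.03 -0.016 0.035; 0.0215 0.0295 0.04 -0.016 0.035; 0.0215 0.0295 0.04 -0.016 0.035'; python3 -m inch '0 0 0 0 0.035; 0 0 0 0 0.035'; python3 -c "
from h import *
save('wrist','w7.png')
go(.498,-.2925,.235,0.5)"
```

```text
clock: 11.8
position: [0.4971, -0.293, 0.2852]
ee_rot: [-3.14, -0.012, 0.005]
force: [-0.3, 0.6, -0.3]
width: 0.468
gripper_force: 50.0
clock: 12.0
position: [0.4978, -0.2942, 0.2875]
ee_rot: [3.141, 0.01, 0.002]
force: [-0.1, 0.6, -0.0]
width: 0.469
gripper_force: 50.0
shift [ 0.0002 -0.0019  0.0526] roll -0.003 yaw now 0.35 pos [ 0.4978 -0.2943  0.2876] tilt [ 0.001 -0.001 -1.   ] j [ 0.47  0.48 -0.04  1.82  0.02  0.84 -1.15]
```

View pics/w7.png

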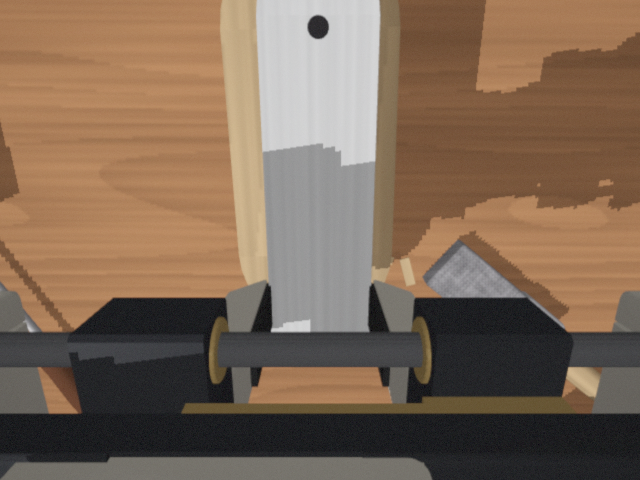

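The plate sits over the blank, nearly centred: blank edges at columns ~232/394, plate middle ~319. I'll nudge it 3 mm left and lower.

```bash
python3 -m inch '0 -0.003 0.015 0 0.035; 0 -0.003 0.03 0 0.035; 0 -0.003 0.042 0 0.035; 0 -0.003 0.048 0 0.035; 0 -0.003 0.051 0 0.035'; python3 -m inch '0 0 0 0 0.035; 0 0 0.001 0 0.035; 0 0 0.0015 0 0.035'
```

```text
clock: 12.55
position: [0.4975, -0.2916, 0.2353]
ee_rot: [-3.141, -0.009, 0.001]
force: [-0.4, 0.8, -0.5]
width: 0.468
gripper_force: 50.0
clock: 12.85
position: [0.4977, -0.2917, 0.2346]
ee_rot: [3.141, 0.009, 0.001]
force: [-0.4, 0.6, -0.5]
width: 0.467
gripper_force: 50.0
```

```bash
python3 -m inch '0 0 0.0005 0 0.035; 0 0 0.001 0 0.035; 0 0 0.0012 0 0.035; 0 0 0.0012 0 0.035'; python3 -m inch '0 0 0 0 0.048; 0 0 0 0 0.065; 0 0 0 0 0.065; 0 0 0 0 0.065; 0 0 0 0 0.065' && python3 -m inch '0 0 -0.005 0 0.065; 0 0 -0.02 0 0.065; 0 0 -0.05 0 0.065; 0 0 -0.09 0 0.065; 0 0 -0.13 0 0.065'; python3 -m inch '-0.05 0 0 0 0.065; -0.06 0 0 0 0.065;-0.06 0 0 0 0.065;-0.06 0 0 0 0.065'; python3 -c "
from h import *
save('wrist','w8.png')
for q,z in (('wing_pattern',.058),('blank',.055)):
    for r in arm.silhouettes('wrist',q)[:2]: print(q,r['conf'],r['point'],rect('wrist',r['region'],z))
"
```

```text
clock: 13.25
position: [0.4976, -0.2916, 0.2333]
ee_rot: [3.141, 0.009, 0.001]
force: [-1.4, 0.0, 4.7]
width: 0.471
gripper_force: 52.4
clock: 13.75
position: [0.4978, -0.2919, 0.2333]
ee_rot: [3.141, 0.009, 0.002]
force: [-0.3, -1.3, 5.1]
width: 0.704
gripper_force: 2.7
clock: 14.25
position: [0.4971, -0.2912, 0.3639]
ee_rot: [-3.141, -0.009, 0.002]
force: [1.5, -0.9, 0.2]
width: 0.707
gripper_force: 0.0
clock: 14.65
position: [0.4377, -0.2917, 0.3628]
ee_rot: [-3.141, -0.009, -0.0]
force: [0.7, 0.7, -0.4]
width: 0.709
gripper_force: 0.0
wing_pattern 0.72 [85.0, 320.0] (array([ 535.8, -291.6]), array([116.2,  44.8]), 0.8, [[477.0, -270.0], [478.0, -315.0], [594.0, -313.0], [594.0, -268.0]])
blank 0.75 [97.4, 286.8] (array([ 526.9, -290.8]), array([135.5,  90.4]), 0.6, [[459.0, -246.0], [460.0, -337.0], [595.0, -335.0], [594.0, -245.0]])
```

View pics/w8.png

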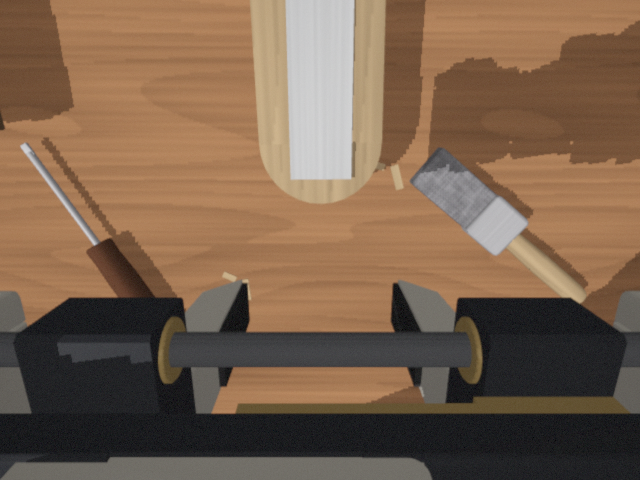

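The plate lies flat, centred and aligned on the blank (straight end at (291–352,180), blank end at row 203). Along its length it is off by at most about 6 mm, within the 20 mm limit, and the gripper is clear.

```bash
python3 -c "
from cell import arm
print(arm.sign_off())"
```

```text
the job is handed in; nothing more can be done
None
```

The wing pattern lies flat on the decoy blank, within about 6 mm of centre and about 1° of its length, with the gripper clear; the job was handed in at about 15 s, and the sign-off gave no verdict.

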